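Open the steriliser's stop valve to its back seat and ease it off

ROBOT

A 7-joint arm with a two-finger parallel gripper is mounted at the origin on the work surface. World frame = base frame: x ahead of the robot, y to its left, z up, the work surface at z = 0. Lengths are in m, angles in rad, forces in N, time in s.
With the tool pointing down it reaches from about 0.425 to 0.925 m from the base axis. Payload 6.8 kg.
Tool frame: the origin (TCP) lies midway between the tips of the shut fingers; the grasp point (between the pads) lies 19 mm behind it; z points along the fingers, y is the line along which they close (so a half turn about z gives the same grasp; the last joint's range is limited). The gripper opens to 85 mm and grips with 20 to 120 N. Pads are 22 mm wide; open, the fingers measure 114 mm over their backs; the gripper's body (76 mm by 85 mm) begins 54 mm behind the grasp point. The pads swing forward as they close: fully open they stand 13 mm farther back than shut.
Start: joints at [1.104, 0.477, 0.022, 1.555, -0.011, 1.109, -0.083], TCP at [0.237, -0.632, 0.231] pointing down, gripper open.
Joint ranges: [-2.96, 2.96], [-0.34, 2.1], [-1.41, 1.46], [0.24, 2.44], [-1.37, 4.51], [0.17, 1.92], [-2.96, 2.96]. Speed limits (rad/s): [2.39, 2.39, 3.14, 3.14, 3.14, 3.14, 3.14].

INTERFACE

Orientations are given as a rotation vector (axis times angle).
In Python, from bench import get_obs, grab_frame, camera_params, r gives the robot as it stands.
- The arm moves only by the shell command python3 -m jog 'ROWS' [FORCE]. ROWS is JSON, a list of rows, each an object of numbers: "rx", "ry", "rz": the turn, a rotation vector about the world's x, y, z scaled (see below); "x", "y", "z": the shift along the world's x, y, z scaled (see below); "jaw": the opening, from -1 (shut) to 1 (fully open). In form: [{"rx": .., "ry": .., "rz": .., "x": .., "y": .., "z": .., "jaw": ..}, ...]. A call has 1 to 8 rows; each row shifts and turns the commanded pose from where the row before left it; what a row does not reach is not made up. The controller multiplies each number of a shift by 60 mm and each number of a turn by 10 degrees. A row lasts 1/8 s, in which the tool goes at most 62.5 mm and 10.7 degrees, less where a joint would pass 70% of its speed; a pose out of reach is approached as far as the arm can. A call with a number of a shift or a turn outside -1 to 1 is refused whole. A call with a gripper value outside its range is refused whole. The fingers move at their own pace and stop on an object; FORCE is the grip in N (left out, the last holds). Time passes only in rows, so rows that do not move let the fingers close. It gives the time, the measured TCP pose, the force, the opening and the grip force at its end, in the units of the state.
- get_obs(): the state, without advancing time (a new reading comes with each control period).
- grab_frame(name): name is "scene" or "side" or "wrist"; returns the picture (420x560x3 uint8, red, green, blue); there is no depth.
- camera_params(name): a dict with "fx", "fy", "cx", "cy" (pixels), "R" (3x3) and "t" (3): a world point X has camera coordinates R X + t. Camera axes: x right, y down, z forward; pixel columns grow to the right and rows downward; lengths in m; the calibration is good to about 2 mm. A picture is of the moment at which its call begins: read the wrist's pose just before it. camera_params takes no time and is no camera call; for the wrist camera it gives the pose at the moment of the call.
- r.hand_in(): hands the job in; it is judged then, once.
The state is a dict: "clock": time; "joints": joint angles; "qvel": joint speeds; "tau": joint torques, N m; "tcp_pos": TCP position; "orientation": TCP orientation; "contact_force": force on the tool from outside, world axes, zero at the start; "moment": the same for the moment, N m; "grip_width": finger opening in m; "gripper_force": force on a finger pad.
Only numpy, scipy, OpenCV 4.12 (cv2) and the standard library are available. Lean on these libraries where they do the work, as an engineer would, in place of code of your own. Each camera call takes 0.05 s, during which the arm holds its last target. There are 200 camera calls.

TASK

Open the steriliser's water stop valve: wind its handwheel anticlockwise by the turning handle, going up with the spindle, until it comes up firmly against its internal stop, without forcing it. Then ease it back a quarter turn so that it cannot jam, let go of it, and leave the things around it where they are.

Things in the scene. Friction and masses are not known exactly. Their poses are not given: they have to be found in the camera images.
- valve: Brass globe valve on a copper pipe arch, fixed to the bench, 120 mm high without spindle, pipe 22 mm thick at 52 mm height, running along the valve's y axis and going down into the bench at 78 mm either side. Origin on the bench under the spindle; the spindle is vertical, z up.
- handwheel: Dark handwheel with three spokes on the rising spindle, level, 113 mm over the rim (rim centreline radius 50 mm, rim 13 mm thick), hub 30 mm across. Origin at the hub's centre, on the spindle axis, at rim mid-height, 142 to 152 mm above the bench at the start; x axis points from the hub to the turning handle, z up.
- spindle: Steel spindle, 13 mm thick, vertical; origin at its top, in the wheel's hub. Its quick thread (24 mm a turn) lifts spindle and wheel together when the wheel is turned anticlockwise seen from above. Friction holds it where it is left; turning takes 3 to 5 N at the turning handle.
- gland (a point): Top of the brass gland, 120 mm above the bench, where the spindle comes out. The stop is hidden inside, differs each time, and is met 1.0 to 1.75 turns up from the start. It is springy: from first touch the force at the handle climbs by about 1 N per mm of handle travel. 5 N above the running force is firm; 15 N above is forcing it.
- knob_mid (a point): Middle of the grip of the turning handle: an upright black plastic handle, 45 mm tall, 19 to 23 mm thick, that spins freely on its own vertical pin on the rim, 50 mm from the wheel's axis. The point is on its axis, 21 mm below its top and 33 mm above the middle of the rim. Gripped from above it can be carried round in circles without turning the hand; nothing stands higher than it on the wheel.
- tray: Bystander: open steel instrument tray, 100 x 170 x 24 mm, loose; origin under its centre.
- block: Bystander: light wooden block, 70 x 120 x 28 mm, loose; origin under its centre.
- bur_cup: Bystander: white plastic cup, 56 mm across, 65 mm high, loose; origin under its centre.

How it is judged:
On the way:
1. the spindle is wound up firmly against its internal stop (more than 40 N along the spindle, which is 3 N above running at the handle, for 0.2 s) (contact force between collar and backseat above 40 N), for 0.2 s.
At the end, for the whole second after the job is handed in: The wheel stands backed off from the internal stop by a quarter turn (45 to 135 degrees accepted, 3 to 9 mm of spindle), at rest and released (distance between collar and backseat between 0.007 and 0.013 m and angular speed of handwheel below 0.05 rad/s and linear speed of handwheel below 0.005 m/s); the robot touches nothing.
It fails at once if the spindle is forced against its stop (more than 250 N along the spindle, about 19 N above running at the handle) (contact force between collar and backseat above 250 N).
It fails at once if the tray is pushed away (more than 20 mm) (distance of tray from where it was at the start of the episode above 0.02 m).
It fails at once if the block is pushed away (more than 20 mm) (distance of block from where it was at the start of the episode above 0.02 m).
It fails at once if the bur_cup is pushed away (more than 20 mm) (distance of bur_cup from where it was at the start of the episode above 0.02 m).
It fails at once if the cup is tipped over (angle between bur_cup's own z axis and vertical above 0.5 rad).
It also fails if it takes over 61 s, if anything falls off the work surface, if the arm or the gripper's body presses on something with over 40 N, if the wrist force passes 120 N, or if a joint passes its speed limit or range.

## Working session

There is one attempt and no reset: what is moved stays moved. The work goes in short steps, Python scripts to look and compute and a shell command to move; the robot and the scene stay as the last step left them, time stands still between calls to the robot, and variables do not carry over. Pictures are saved under pics/ and viewed, at most 10 in all, crops included, and the job is handed in when it is done.

```bash
mkdir -p pics; ls; python3 - <<'E'
from bench import get_obs, grab_frame, camera_params, r
import cv2,numpy as np
print(get_obs())
for n in("scene","side"):
    cv2.imwrite(f"pics/{n}0.png",grab_frame(n)[:,:,::-1]); p=camera_params(n); print(n,p)
E
```

```text
pics
{'clock': 0.0, 'joints': array([ 1.10393521,  0.47779709,  0.02234375,  1.55644881, -0.01151592,
        1.10931889, -0.0830918 ]), 'qvel': array([-0.00086291, -0.00340733, -0.00059674, -0.00124695,  0.00050814,
        0.00180794,  0.00135448]), 'tau': array([-5.14297535e-04, -5.96445680e+01,  1.60787936e+00, -2.81189203e+01,
        1.26033212e-02,  9.27667221e-03, -2.54872288e-05]), 'tcp_pos': array([ 0.23678001, -0.63146938,  0.23032894]), 'orientation': array([-3.08941914e+00, -5.60233852e-01,  7.08242157e-04]), 'contact_force': array([-0.06671311,  0.23936171, -0.01945208]), 'moment': array([0.01597674, 0.05302544, 0.00259733]), 'gripper_force': 0.0, 'grip_width': 0.08530254177197198}
scene {'fx': 474.11457223378534, 'fy': 474.11457223378534, 'cx': 277.68816433202704, 'cy': 211.65835742268663, 'R': array([[-0.7450991 ,  0.66663401,  0.02065042],
       [ 0.40258579,  0.47422555, -0.78296539],
       [-0.53174432, -0.57507324, -0.62172241]]), 't': array([ 0.42368331, -0.10911219,  1.356814  ])}
side {'fx': 522.880075559315, 'fy': 522.880075559315, 'cx': 286.94127028415176, 'cy': 209.25453827947476, 'R': array([[ 0.97723906, -0.21188208, -0.01047852],
       [-0.16770784, -0.74136327, -0.64981119],
       [ 0.12991496,  0.6367782 , -0.76002344]]), 't': array([-0.54037111,  0.19550635,  1.29612064])}
```

View pics/scene0.png

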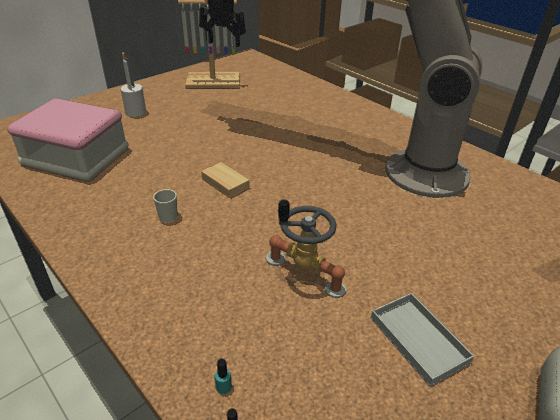

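View pics/side0.png

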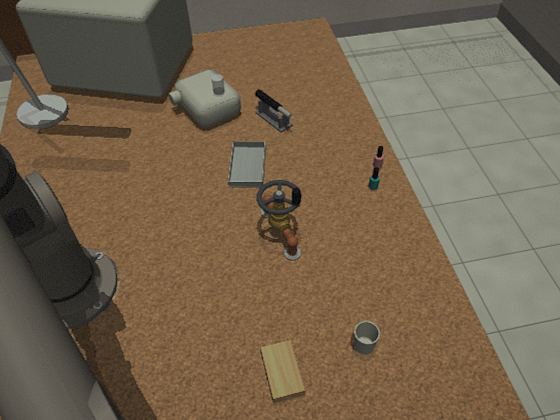

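The scene view has the wheel hub at about (308,223) and the black handle at (284,203)–(285,220). The side view has the hub at (279,197) and the handle at (296,195). The tray, block and cup are well clear of the wheel. I'll make enlarged crops and a first triangulation.

```bash
cat > h.py <<'E'
import cv2,numpy as np
from bench import get_obs, grab_frame, camera_params, r
def P(c):
    K=np.array([[c['fx'],0,c['cx']],[0,c['fy'],c['cy']],[0,0,1]]); return K@np.c_[c['R'],c['t']]
def tri(ca,a,cb,b):
    X=cv2.triangulatePoints(P(ca),P(cb),np.array(a,float).reshape(2,1),np.array(b,float).reshape(2,1))[:,0]; return X[:3]/X[3]
def ray(c,a,z):
    d=c['R'].T@np.array([(a[0]-c['cx'])/c['fx'],(a[1]-c['cy'])/c['fy'],1]); o=-c['R'].T@c['t']; return o+d*(z-o[2])/d[2]
E
python3 - <<'E'
from h import *
a,b=camera_params("scene"),camera_params("side")
print("hub",tri(a,(308,223),b,(279,197)),"knob",tri(a,(284.5,211),b,(297,196)))
im=[cv2.imread(f"pics/{n}0.png") for n in("scene","side")]
c=[cv2.resize(im[0][190:270,265:345],(400,400),interpolation=cv2.INTER_CUBIC),cv2.resize(im[1][165:245,245:325],(400,400),interpolation=cv2.INTER_CUBIC)]
cv2.imwrite("pics/crop.png",np.hstack(c))
E
```

```text
hub [0.54464905 0.055851   0.14458183] knob [0.58178472 0.02383959 0.17439263]
```

View pics/crop.png

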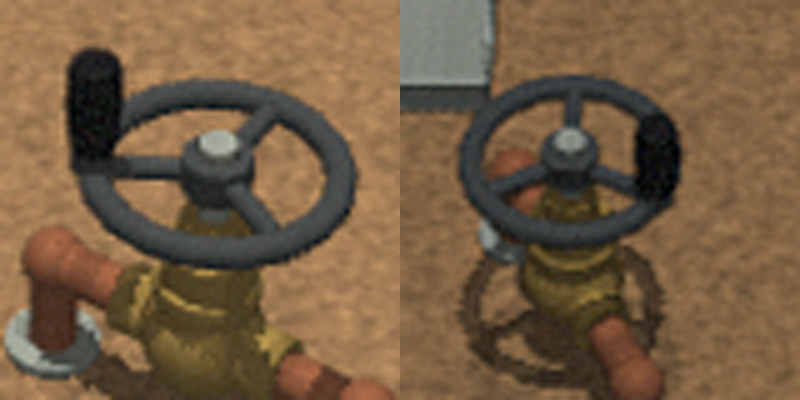

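Crop centres: handle middle at scene (283.8,211) and side (296,196). Rim ellipse centre at scene (308.6,224.5) and side (279,197).

```bash
python3 - <<'E'
from h import *
a,b=camera_params("scene"),camera_params("side")
print("hub",tri(a,(308.4,224.3),b,(279,197)),"knob",tri(a,(283.8,211),b,(296,196)))
for n,p,z in(("cup",(167,207),.03),("block",(225,180),.014),("tray",(421,338),.01)): print(n,ray(a,p,z))
E
python3 -m jog '[{"x":0.44,"y":0.85,"z":0.15},{"x":0.44,"y":0.85,"z":0.15},{"x":0.44,"y":0.85,"z":0.15},{"x":0.44,"y":0.85,"z":0.15},{"x":0.44,"y":0.85,"z":0.15},{"x":0.44,"y":0.85,"z":0.15},{"x":0.44,"y":0.85,"z":0.15},{"x":0.44,"y":0.85,"z":0.15}]' 50
```

```text
hub [0.54501205 0.05760838 0.14254665] knob [0.58068074 0.02332542 0.17425855]
cup [ 0.66057942 -0.30525608  0.03      ]
block [ 0.46907428 -0.32612101  0.014     ]
tray [0.49821046 0.32779139 0.01      ]validation failed for argument at $[0]...
```

```bash
python3 -m jog '[{"rx":0,"ry":0,"rz":0,"x":0.44,"y":0.85,"z":0.15,"jaw":1},{"rx":0,"ry":0,"rz":0,"x":0.44,"y":0.85,"z":0.15,"jaw":1},{"rx":0,"ry":0,"rz":0,"x":0.44,"y":0.85,"z":0.15,"jaw":1},{"rx":0,"ry":0,"rz":0,"x":0.44,"y":0.85,"z":0.15,"jaw":1},{"rx":0,"ry":0,"rz":0,"x":0.44,"y":0.85,"z":0.15,"jaw":1},{"rx":0,"ry":0,"rz":0,"x":0.44,"y":0.85,"z":0.15,"jaw":1},{"rx":0,"ry":0,"rz":0,"x":0.44,"y":0.85,"z":0.15,"jaw":1},{"rx":0,"ry":0,"rz":0,"x":0.44,"y":0.85,"z":0.15,"jaw":1}]' 50
```

```text
clock: 1.1
tcp_pos: [0.4486, -0.2222, 0.3035]
orientation: [3.091, 0.56, -0.0]
contact_force: [0.8, -0.0, 0.4]
grip_width: 0.0855
gripper_force: 0.0
```

```bash
python3 -m jog '[{"rx":0,"ry":0,"rz":0,"x":0.44,"y":0.82,"z":0,"jaw":1},{"rx":0,"ry":0,"rz":0,"x":0.44,"y":0.82,"z":0,"jaw":1},{"rx":0,"ry":0,"rz":0,"x":0.44,"y":0.82,"z":0,"jaw":1},{"rx":0,"ry":0,"rz":0,"x":0.44,"y":0.82,"z":0,"jaw":1},{"rx":0,"ry":0,"rz":0,"x":0.44,"y":0.82,"z":0,"jaw":1},{"rx":0,"ry":0,"rz":0,"x":0,"y":0,"z":0,"jaw":1}]'
python3 - <<'E'
from h import *
c=camera_params("wrist"); cv2.imwrite("pics/w0.png",grab_frame("wrist")[:,:,::-1]); print(c, get_obs()['tcp_pos'])
for X in([.545,.0576,.1425],[.5807,.0233,.1743]):
    p=P(c)@np.r_[X,1]; print(p[:2]/p[2])
E
```

```text
clock: 1.85
tcp_pos: [0.5809, 0.0277, 0.3027]
orientation: [-3.086, -0.572, -0.0]
contact_force: [0.3, 0.9, 1.0]
grip_width: 0.0851
gripper_force: 0.0
{'fx': 333.0579456236176, 'fy': 333.0579456236176, 'cx': 271.29727997271027, 'cy': 210.088719935898, 'R': array([[ 0.35865208, -0.93346748, -0.00267347],
       [-0.89636261, -0.34519251,  0.27816579],
       [-0.26058158, -0.09736834, -0.96052936]]), 't': array([-0.1813529 ,  0.47360178,  0.60142537])} [0.58021589 0.02434546 0.30255652]
[229.22298087 215.17478316]
[276.88028278 202.3985842 ]
```

View pics/w0.png

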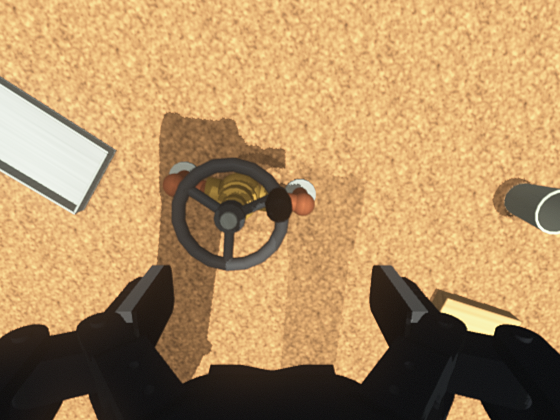

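The wrist view shows the handle at (278,205) and the rim centre at (230.5,213.5), within about 3 px of my prediction. I'll do a least-squares fit over the three views.

```bash
cat >> h.py <<'E'
def tri3(cs,ps):
    A=[];
    for c,p in zip(cs,ps):
        M=P(c); A+= [p[0]*M[2]-M[0], p[1]*M[2]-M[1]]
        A[-1]/=c['fx'];A[-2]/=c['fx']
    A=np.array(A); return np.linalg.lstsq(A[:,:3],-A[:,3],rcond=None)[0]
E
python3 - <<'E'
from h import *
cs=[camera_params(n) for n in("scene","side","wrist")]
h=[(308.4,224.3),(279,197),(230.5,213.5)];k=[(283.8,211),(296,196),(278,205)]
H,K=tri3(cs,h),tri3(cs,k); print(H,K,np.linalg.norm((K-H)[:2]))
for c,a,b in zip(cs,h,k): print(ray(c,a,H[2]),ray(c,b,K[2]))
E
```

```text
[0.54513976 0.05590329 0.14255603] [0.57944736 0.02083416 0.17490858] 0.04905970429271324
[0.54238629 0.05820742 0.14255603] [0.57927426 0.02438943 0.17490858]
[0.54652056 0.05605081 0.14255603] [0.58172837 0.0216346  0.17490858]
[0.54646321 0.05345046 0.14255603] [0.57837393 0.0180684  0.17490858]
```

```bash
python3 -m jog '[{"rx":0,"ry":0,"rz":0,"x":-0.01,"y":-0.06,"z":-0.47,"jaw":1},{"rx":0,"ry":0,"rz":0,"x":0,"y":0,"z":-0.47,"jaw":1},{"rx":0,"ry":0,"rz":0,"x":0,"y":0,"z":-0.47,"jaw":1},{"rx":0,"ry":0,"rz":0,"x":0,"y":0,"z":-0.47,"jaw":1},{"rx":0,"ry":0,"rz":0,"x":0,"y":0,"z":-0.47,"jaw":1},{"rx":0,"ry":0,"rz":0,"x":0,"y":0,"z":0,"jaw":1}]'
python3 - <<'E'
from h import *
cv2.imwrite("pics/w1.png",grab_frame("wrist")[:,:,::-1])
E
```

```text
clock: 2.65
tcp_pos: [0.5775, 0.0163, 0.1602]
orientation: [3.091, 0.557, -0.008]
contact_force: [-0.3, 1.1, 0.5]
grip_width: 0.0852
gripper_force: 0.0
```

View pics/w1.png

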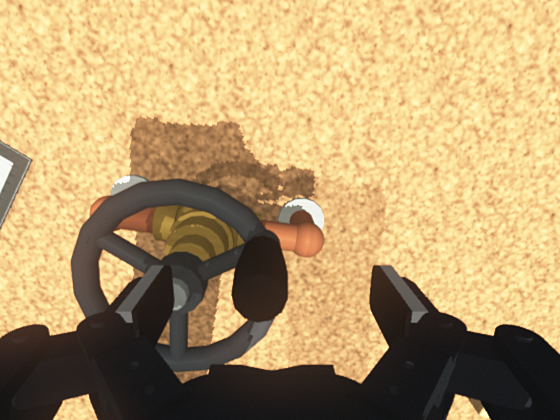

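The handle, centre (260,280), sits between the fingers, a little to the left of their midpoint at u=271. The tool is about 5 mm short in y, so I'll correct that and close.

```bash
python3 -m jog '[{"rx":0,"ry":0,"rz":0,"x":0.03,"y":0.08,"z":0,"jaw":1},{"rx":0,"ry":0,"rz":0,"x":0,"y":0,"z":0,"jaw":-0.3},{"rx":0,"ry":0,"rz":0,"x":0,"y":0,"z":0,"jaw":-0.4},{"rx":0,"ry":0,"rz":0,"x":0,"y":0,"z":0,"jaw":-0.4},{"rx":0,"ry":0,"rz":0,"x":0,"y":0,"z":0,"jaw":-0.4}]' 40; python3 -m jog '[{"rx":0,"ry":0,"rz":0,"x":0,"y":0,"z":0,"jaw":-1},{"rx":0,"ry":0,"rz":0,"x":0,"y":0,"z":0,"jaw":-1},{"rx":0,"ry":0,"rz":0,"x":0,"y":0,"z":0,"jaw":-1},{"rx":0,"ry":0,"rz":0,"x":0,"y":0,"z":0,"jaw":-1}]' 40
```

```text
clock: 3.32
tcp_pos: [0.5814, 0.0231, 0.1624]
orientation: [3.091, 0.56, 0.0]
contact_force: [0.3, -0.2, -0.3]
grip_width: 0.0255
gripper_force: 0.0
clock: 3.82
tcp_pos: [0.5816, 0.0227, 0.1626]
orientation: [3.091, 0.56, 0.0]
contact_force: [-0.2, -3.4, 5.0]
grip_width: 0.0206
gripper_force: 39.3
```

Gripped at 20.6 mm with low side force. Now I'll work out the row sizes for 15° steps, rising 1 mm per step.

```bash
cat > steps.py <<'E'
import numpy as np,sys
from h import *
def steps(a0,d,n,cx=.545,cy=.056,R=.05):
    a=np.radians(a0+d*np.arange(n+1))
    q=np.round(np.c_[cx+R*np.cos(a),cy+R*np.sin(a),.024*np.arange(n+1)*d/360]/.06,2)
    for k,v in enumerate(np.diff(q,axis=0)): print(round(a0+d*(k+1),1),np.round(v,2))
if __name__=="__main__": steps(*map(float,sys.argv[1:3]),int(sys.argv[3]),*map(float,sys.argv[4:]))
E
python3 steps.py -42.5 15 24
```

```text
-27.5 [0.12 0.18 0.02]
-12.5 [0.08 0.2  0.01]
2.5 [0.02 0.22 0.02]
17.5 [-0.04  0.21  0.02]
32.5 [-0.09  0.2   0.01]
47.5 [-0.14  0.17  0.02]
62.5 [-0.18  0.12  0.02]
77.5 [-0.21  0.08  0.01]
92.5 [-0.21  0.02  0.02]
107.5 [-0.22 -0.04  0.02]
122.5 [-0.19 -0.09  0.01]
137.5 [-0.17 -0.14  0.02]
152.5 [-0.13 -0.18  0.02]
167.5 [-0.07 -0.21  0.01]
182.5 [-0.02 -0.21  0.02]
197.5 [ 0.04 -0.22  0.02]
212.5 [ 0.09 -0.19  0.01]
227.5 [ 0.14 -0.17  0.02]
242.5 [ 0.18 -0.13  0.02]
257.5 [ 0.2  -0.07  0.01]
272.5 [ 0.22 -0.02  0.02]
287.5 [0.21 0.04 0.02]
302.5 [0.2  0.09 0.01]
317.5 [0.17 0.14 0.02]
```

First call: four steps (60°), to check the forces.

```bash
python3 -m jog '[{"rx":0,"ry":0,"rz":0,"x":0.12,"y":0.18,"z":0.02,"jaw":-1},{"rx":0,"ry":0,"rz":0,"x":0.08,"y":0.20,"z":0.01,"jaw":-1}]' 60; python3 -m jog '[{"rx":0,"ry":0,"rz":0,"x":0.02,"y":0.22,"z":0.02,"jaw":-1},{"rx":0,"ry":0,"rz":0,"x":-0.04,"y":0.21,"z":0.02,"jaw":-1}]'; python3 -m jog '[{"rx":0,"ry":0,"rz":0,"x":0,"y":0,"z":0,"jaw":-1}]'
```

```text
clock: 4.08
tcp_pos: [0.5939, 0.0438, 0.1644]
orientation: [3.089, 0.556, -0.0]
contact_force: [-2.6, -6.4, 9.2]
grip_width: 0.0207
gripper_force: 59.2
clock: 4.32
tcp_pos: [0.5941, 0.0704, 0.1666]
orientation: [3.09, 0.558, 0.005]
contact_force: [4.7, -5.3, -0.0]
grip_width: 0.0207
gripper_force: 58.7
clock: 4.45
tcp_pos: [0.5933, 0.073, 0.1668]
orientation: [-3.09, -0.562, -0.004]
contact_force: [3.7, 0.8, 1.1]
grip_width: 0.0206
gripper_force: 59.0
```

```bash
python3 -m jog '[{"rx":0,"ry":0,"rz":0,"x":-0.09,"y":0.20,"z":0.01,"jaw":-1},{"rx":0,"ry":0,"rz":0,"x":-0.14,"y":0.17,"z":0.02,"jaw":-1},{"rx":0,"ry":0,"rz":0,"x":-0.18,"y":0.12,"z":0.02,"jaw":-1},{"rx":0,"ry":0,"rz":0,"x":-0.21,"y":0.08,"z":0.01,"jaw":-1}]';python3 -m jog '[{"rx":0,"ry":0,"rz":0,"x":-0.21,"y":0.02,"z":0.02,"jaw":-1},{"rx":0,"ry":0,"rz":0,"x":-0.22,"y":-0.04,"z":0.02,"jaw":-1},{"rx":0,"ry":0,"rz":0,"x":-0.19,"y":-0.09,"z":0.01,"jaw":-1},{"rx":0,"ry":0,"rz":0,"x":-0.17,"y":-0.14,"z":0.02,"jaw":-1}]'; python3 -m jog '[{"rx":0,"ry":0,"rz":0,"x":0,"y":0,"z":0,"jaw":-1}]'
```

```text
clock: 4.95
tcp_pos: [0.5566, 0.1064, 0.1707]
orientation: [-3.091, -0.56, -0.006]
contact_force: [5.3, -2.9, 4.5]
grip_width: 0.0209
gripper_force: 59.5
clock: 5.45
tcp_pos: [0.5091, 0.0918, 0.1748]
orientation: [-3.09, -0.561, -0.007]
contact_force: [9.0, -1.6, -3.1]
grip_width: 0.0203
gripper_force: 58.9
clock: 5.58
tcp_pos: [0.5079, 0.0903, 0.1748]
orientation: [3.091, 0.559, 0.002]
contact_force: [0.9, -3.9, 5.1]
grip_width: 0.0205
gripper_force: 59.8
```

```bash
python3 -m jog '[{"rx":0,"ry":0,"rz":0,"x":-0.13,"y":-0.18,"z":0.02,"jaw":-1},{"rx":0,"ry":0,"rz":0,"x":-0.07,"y":-0.21,"z":0.01,"jaw":-1},{"rx":0,"ry":0,"rz":0,"x":-0.02,"y":-0.21,"z":0.02,"jaw":-1},{"rx":0,"ry":0,"rz":0,"x":0.04,"y":-0.22,"z":0.02,"jaw":-1}]';python3 -m jog '[{"rx":0,"ry":0,"rz":0,"x":0.09,"y":-0.19,"z":0.01,"jaw":-1},{"rx":0,"ry":0,"rz":0,"x":0.14,"y":-0.17,"z":0.02,"jaw":-1},{"rx":0,"ry":0,"rz":0,"x":0.18,"y":-0.13,"z":0.02,"jaw":-1},{"rx":0,"ry":0,"rz":0,"x":0.20,"y":-0.07,"z":0.01,"jaw":-1}]'; python3 -m jog '[{"rx":0,"ry":0,"rz":0,"x":0,"y":0,"z":0,"jaw":-1}]'
```

```text
clock: 6.08
tcp_pos: [0.4974, 0.0445, 0.1787]
orientation: [-3.087, -0.564, -0.003]
contact_force: [4.8, 7.4, -3.1]
grip_width: 0.0205
gripper_force: 59.6
clock: 6.58
tcp_pos: [0.5319, 0.0094, 0.1823]
orientation: [-3.089, -0.562, 0.006]
contact_force: [-5.9, 2.1, 13.1]
grip_width: 0.0206
gripper_force: 61.4
clock: 6.7
tcp_pos: [0.5338, 0.009, 0.1826]
orientation: [-3.09, -0.561, 0.0]
contact_force: [-1.2, 0.3, 8.2]
grip_width: 0.0204
gripper_force: 60.9
```

Winding smoothly. Three more steps take the total to 345°. After that I'll take small steps, checking the tangential force after each.

```bash
cat > chk.py <<'E'
from h import *
import sys
o=get_obs(); d=o['tcp_pos'][:2]-[.545,.056]; a=np.arctan2(d[1],d[0]); f=o['contact_force']
t=-(f[0]*-np.sin(a)+f[1]*np.cos(a)); rad=f[0]*np.cos(a)+f[1]*np.sin(a)
print("ang %.1f R %.1f z %.4f tang %.1f rad %.1f fz %.1f t %.1f"%(np.degrees(a)%360,1e3*np.hypot(*d),o['tcp_pos'][2],t,rad,f[2],o['clock']))
sys.exit(t>float(sys.argv[1]))
E
python3 -m jog '[{"rx":0,"ry":0,"rz":0,"x":0.22,"y":-0.02,"z":0.02,"jaw":-1},{"rx":0,"ry":0,"rz":0,"x":0.21,"y":0.04,"z":0.02,"jaw":-1},{"rx":0,"ry":0,"rz":0,"x":0.20,"y":0.09,"z":0.01,"jaw":-1}]'; python3 chk.py 8; python3 -m jog '[{"rx":0,"ry":0,"rz":0,"x":0,"y":0,"z":0,"jaw":-1}]'; python3 chk.py 8; python3 steps.py 302.5 6 45
```

```text
clock: 7.08
tcp_pos: [0.57, 0.0138, 0.1854]
orientation: [3.091, 0.559, -0.006]
contact_force: [-6.2, -3.2, 13.3]
grip_width: 0.0205
gripper_force: 61.5
ang 300.7 R 49.1 z 0.1854 tang 7.0 rad -0.4 fz 13.3 t 7.1
clock: 7.2
tcp_pos: [0.5719, 0.015, 0.1856]
orientation: [3.091, 0.561, -0.0]
contact_force: [0.9, -1.9, 7.3]
grip_width: 0.0203
gripper_force: 60.8
ang 303.2 R 49.1 z 0.1856 tang 0.3 rad 2.0 fz 7.3 t 7.2
308.5 [0.07 0.05 0.01]
314.5 [0.07 0.06 0.  ]
320.5 [0.06 0.06 0.01]
326.5 [0.05 0.07 0.01]
332.5 [0.04 0.08 0.  ]
338.5 [0.04 0.08 0.01]
344.5 [0.03 0.08 0.01]
350.5 [0.02 0.09 0.  ]
356.5 [0.01 0.08 0.01]
362.5 [0.   0.09 0.01]
368.5 [-0.01  0.09  0.  ]
374.5 [-0.02  0.08  0.01]
380.5 [-0.03  0.09  0.01]
386.5 [-0.03  0.08  0.  ]
392.5 [-0.04  0.07  0.01]
398.5 [-0.05  0.07  0.01]
404.5 [-0.06  0.07  0.  ]
410.5 [-0.07  0.06  0.01]
416.5 [-0.07  0.05  0.01]
422.5 [-0.07  0.04  0.  ]
428.5 [-0.08  0.04  0.01]
434.5 [-0.08  0.03  0.01]
440.5 [-0.09  0.02  0.  ]
446.5 [-0.09  0.01  0.01]
452.5 [-0.08  0.    0.01]
458.5 [-0.09 -0.01  0.  ]
464.5 [-0.09 -0.02  0.01]
470.5 [-0.08 -0.03  0.01]
476.5 [-0.08 -0.03  0.  ]
482.5 [-0.07 -0.04  0.01]
488.5 [-0.08 -0.05  0.01]
494.5 [-0.06 -0.06  0.  ]
500.5 [-0.06 -0.07  0.01]
506.5 [-0.05 -0.07  0.01]
512.5 [-0.05 -0.07  0.  ]
518.5 [-0.03 -0.08  0.01]
524.5 [-0.03 -0.08  0.01]
530.5 [-0.02 -0.09  0.  ]
536.5 [-0.01 -0.09  0.01]
542.5 [ 0.   -0.08  0.01]
548.5 [ 0.01 -0.09  0.  ]
554.5 [ 0.02 -0.09  0.01]
560.5 [ 0.02 -0.08  0.01]
566.5 [ 0.04 -0.08  0.  ]
572.5 [ 0.04 -0.07  0.01]False
False
```

```bash
Z='{"rx":0,"ry":0,"rz":0,"x":0,"y":0,"z":0,"jaw":-1}'; exec 3>&1
python3 -m jog '[{"rx":0,"ry":0,"rz":0,"x":0.07,"y":0.05,"z":0.02,"jaw":-1},{"rx":0,"ry":0,"rz":0,"x":0,"y":0,"z":0,"jaw":-1}]' >/dev/null && python3 chk.py 5.5 && python3 -m jog '[{"rx":0,"ry":0,"rz":0,"x":0.07,"y":0.06,"z":0.01,"jaw":-1},{"rx":0,"ry":0,"rz":0,"x":0,"y":0,"z":0,"jaw":-1}]' >/dev/null && python3 chk.py 5.5 && python3 -m jog '[{"rx":0,"ry":0,"rz":0,"x":0.06,"y":0.06,"z":0.01,"jaw":-1},{"rx":0,"ry":0,"rz":0,"x":0,"y":0,"z":0,"jaw":-1}]' >/dev/null && python3 chk.py 5.5 && python3 -m jog '[{"rx":0,"ry":0,"rz":0,"x":0.05,"y":0.07,"z":0.01,"jaw":-1},{"rx":0,"ry":0,"rz":0,"x":0,"y":0,"z":0,"jaw":-1}]' >/dev/null && python3 chk.py 5.5 && python3 -m jog '[{"rx":0,"ry":0,"rz":0,"x":0.04,"y":0.08,"z":0,"jaw":-1},{"rx":0,"ry":0,"rz":0,"x":0,"y":0,"z":0,"jaw":-1}]' >/dev/null && python3 chk.py 5.5 && python3 -m jog '[{"rx":0,"ry":0,"rz":0,"x":0.04,"y":0.08,"z":0.01,"jaw":-1},{"rx":0,"ry":0,"rz":0,"x":0,"y":0,"z":0,"jaw":-1}]' >/dev/null && python3 chk.py 5.5
```

```text
ang 307.0 R 49.2 z 0.1859 tang 5.7 rad 3.3 fz 4.7 t 7.5True
```

Before 360° this can only be friction, so I'll raise the threshold to 8.

```bash
python3 -m jog '[{"rx":0,"ry":0,"rz":0,"x":0.07,"y":0.06,"z":0.01,"jaw":-1},{"rx":0,"ry":0,"rz":0,"x":0,"y":0,"z":0,"jaw":-1}]' >/dev/null && python3 chk.py 8 && python3 -m jog '[{"rx":0,"ry":0,"rz":0,"x":0.06,"y":0.06,"z":0.01,"jaw":-1},{"rx":0,"ry":0,"rz":0,"x":0,"y":0,"z":0,"jaw":-1}]' >/dev/null && python3 chk.py 8 && python3 -m jog '[{"rx":0,"ry":0,"rz":0,"x":0.05,"y":0.07,"z":0.01,"jaw":-1},{"rx":0,"ry":0,"rz":0,"x":0,"y":0,"z":0,"jaw":-1}]' >/dev/null && python3 chk.py 8 && python3 -m jog '[{"rx":0,"ry":0,"rz":0,"x":0.04,"y":0.08,"z":0,"jaw":-1},{"rx":0,"ry":0,"rz":0,"x":0,"y":0,"z":0,"jaw":-1}]' >/dev/null && python3 chk.py 8 && python3 -m jog '[{"rx":0,"ry":0,"rz":0,"x":0.04,"y":0.08,"z":0.01,"jaw":-1},{"rx":0,"ry":0,"rz":0,"x":0,"y":0,"z":0,"jaw":-1}]' >/dev/null && python3 chk.py 8 && python3 -m jog '[{"rx":0,"ry":0,"rz":0,"x":0.03,"y":0.08,"z":0.01,"jaw":-1},{"rx":0,"ry":0,"rz":0,"x":0,"y":0,"z":0,"jaw":-1}]' >/dev/null && python3 chk.py 8
```

```text
ang 313.6 R 49.3 z 0.1864 tang 4.4 rad 2.7 fz 3.1 t 7.7False
```

```bash
sed -i 's/sys.exit(t>float(sys.argv\[1\]))/sys.exit(int(t>float(sys.argv[1])))/' chk.py
python3 -m jog '[{"rx":0,"ry":0,"rz":0,"x":0.06,"y":0.06,"z":0.01,"jaw":-1},{"rx":0,"ry":0,"rz":0,"x":0,"y":0,"z":0,"jaw":-1}]' >/dev/null && python3 chk.py 8 && python3 -m jog '[{"rx":0,"ry":0,"rz":0,"x":0.05,"y":0.07,"z":0.01,"jaw":-1},{"rx":0,"ry":0,"rz":0,"x":0,"y":0,"z":0,"jaw":-1}]' >/dev/null && python3 chk.py 8 && python3 -m jog '[{"rx":0,"ry":0,"rz":0,"x":0.04,"y":0.08,"z":0,"jaw":-1},{"rx":0,"ry":0,"rz":0,"x":0,"y":0,"z":0,"jaw":-1}]' >/dev/null && python3 chk.py 8 && python3 -m jog '[{"rx":0,"ry":0,"rz":0,"x":0.04,"y":0.08,"z":0.01,"jaw":-1},{"rx":0,"ry":0,"rz":0,"x":0,"y":0,"z":0,"jaw":-1}]' >/dev/null && python3 chk.py 8 && python3 -m jog '[{"rx":0,"ry":0,"rz":0,"x":0.03,"y":0.08,"z":0.01,"jaw":-1},{"rx":0,"ry":0,"rz":0,"x":0,"y":0,"z":0,"jaw":-1}]' >/dev/null && python3 chk.py 8
```

```text
ang 319.6 R 49.5 z 0.1868 tang 3.5 rad 3.2 fz 1.3 t 8.0
ang 325.5 R 49.6 z 0.1873 tang 3.7 rad 4.3 fz -1.2 t 8.2
ang 332.1 R 49.8 z 0.1877 tang 3.5 rad 4.7 fz -0.3 t 8.4
ang 338.3 R 50.0 z 0.1881 tang 3.4 rad 3.9 fz -0.6 t 8.7
ang 344.3 R 50.2 z 0.1885 tang 4.4 rad 4.9 fz -3.0 t 8.9
```

Running force reads a steady 3.5–4.4 N, so I'll set the stop threshold at 7.

```bash
python3 -m jog '[{"rx":0,"ry":0,"rz":0,"x":0.02,"y":0.09,"z":0.01,"jaw":-1},{"rx":0,"ry":0,"rz":0,"x":0,"y":0,"z":0,"jaw":-1}]' >/dev/null && python3 chk.py 7 && python3 -m jog '[{"rx":0,"ry":0,"rz":0,"x":0.01,"y":0.08,"z":0.01,"jaw":-1},{"rx":0,"ry":0,"rz":0,"x":0,"y":0,"z":0,"jaw":-1}]' >/dev/null && python3 chk.py 7 && python3 -m jog '[{"rx":0,"ry":0,"rz":0,"x":0,"y":0.09,"z":0.01,"jaw":-1},{"rx":0,"ry":0,"rz":0,"x":0,"y":0,"z":0,"jaw":-1}]' >/dev/null && python3 chk.py 7 && python3 -m jog '[{"rx":0,"ry":0,"rz":0,"x":-0.01,"y":0.09,"z":0,"jaw":-1},{"rx":0,"ry":0,"rz":0,"x":0,"y":0,"z":0,"jaw":-1}]' >/dev/null && python3 chk.py 7 && python3 -m jog '[{"rx":0,"ry":0,"rz":0,"x":-0.02,"y":0.08,"z":0.01,"jaw":-1},{"rx":0,"ry":0,"rz":0,"x":0,"y":0,"z":0,"jaw":-1}]' >/dev/null && python3 chk.py 7 && python3 -m jog '[{"rx":0,"ry":0,"rz":0,"x":-0.03,"y":0.09,"z":0.01,"jaw":-1},{"rx":0,"ry":0,"rz":0,"x":0,"y":0,"z":0,"jaw":-1}]' >/dev/null && python3 chk.py 7 && python3 -m jog '[{"rx":0,"ry":0,"rz":0,"x":-0.03,"y":0.08,"z":0,"jaw":-1},{"rx":0,"ry":0,"rz":0,"x":0,"y":0,"z":0,"jaw":-1}]' >/dev/null && python3 chk.py 7 && python3 -m jog '[{"rx":0,"ry":0,"rz":0,"x":-0.04,"y":0.07,"z":0.01,"jaw":-1},{"rx":0,"ry":0,"rz":0,"x":0,"y":0,"z":0,"jaw":-1}]' >/dev/null && python3 chk.py 7
```

```text
ang 350.8 R 50.3 z 0.1890 tang 4.4 rad 6.0 fz -3.9 t 9.2
ang 356.5 R 50.5 z 0.1894 tang 3.5 rad 7.4 fz -6.4 t 9.4
ang 3.0 R 50.6 z 0.1899 tang 3.2 rad 7.3 fz -6.4 t 9.7
ang 9.6 R 50.9 z 0.1903 tang 3.8 rad 5.5 fz -5.9 t 9.9
ang 15.6 R 51.0 z 0.1907 tang 3.4 rad 8.2 fz -7.9 t 10.2
ang 22.6 R 51.1 z 0.1912 tang 3.5 rad 7.7 fz -8.3 t 10.4
ang 28.4 R 51.3 z 0.1916 tang 4.1 rad 5.8 fz -5.7 t 10.7
ang 34.2 R 51.4 z 0.1920 tang 2.5 rad 5.6 fz -5.8 t 10.9
```

```bash
python3 -m jog '[{"rx":0,"ry":0,"rz":0,"x":-0.05,"y":0.07,"z":0,"jaw":-1},{"rx":0,"ry":0,"rz":0,"x":0,"y":0,"z":0,"jaw":-1}]' >/dev/null && python3 chk.py 7 && python3 -m jog '[{"rx":0,"ry":0,"rz":0,"x":-0.06,"y":0.07,"z":0,"jaw":-1},{"rx":0,"ry":0,"rz":0,"x":0,"y":0,"z":0,"jaw":-1}]' >/dev/null && python3 chk.py 7 && python3 -m jog '[{"rx":0,"ry":0,"rz":0,"x":-0.07,"y":0.06,"z":0,"jaw":-1},{"rx":0,"ry":0,"rz":0,"x":0,"y":0,"z":0,"jaw":-1}]' >/dev/null && python3 chk.py 7 && python3 -m jog '[{"rx":0,"ry":0,"rz":0,"x":-0.07,"y":0.05,"z":0.01,"jaw":-1},{"rx":0,"ry":0,"rz":0,"x":0,"y":0,"z":0,"jaw":-1}]' >/dev/null && python3 chk.py 7 && python3 -m jog '[{"rx":0,"ry":0,"rz":0,"x":-0.07,"y":0.04,"z":0,"jaw":-1},{"rx":0,"ry":0,"rz":0,"x":0,"y":0,"z":0,"jaw":-1}]' >/dev/null && python3 chk.py 7 && python3 -m jog '[{"rx":0,"ry":0,"rz":0,"x":-0.08,"y":0.04,"z":0.01,"jaw":-1},{"rx":0,"ry":0,"rz":0,"x":0,"y":0,"z":0,"jaw":-1}]' >/dev/null && python3 chk.py 7 && python3 -m jog '[{"rx":0,"ry":0,"rz":0,"x":-0.08,"y":0.03,"z":0.01,"jaw":-1},{"rx":0,"ry":0,"rz":0,"x":0,"y":0,"z":0,"jaw":-1}]' >/dev/null && python3 chk.py 7 && python3 -m jog '[{"rx":0,"ry":0,"rz":0,"x":-0.09,"y":0.02,"z":0,"jaw":-1},{"rx":0,"ry":0,"rz":0,"x":0,"y":0,"z":0,"jaw":-1}]' >/dev/null && python3 chk.py 7
```

```text
ang 39.9 R 51.5 z 0.1923 tang 2.8 rad 3.1 fz -3.7 t 11.2
ang 46.0 R 51.6 z 0.1927 tang 4.3 rad 3.8 fz -1.5 t 11.4
ang 52.2 R 51.6 z 0.1931 tang 2.9 rad 4.7 fz -1.2 t 11.7
ang 58.3 R 51.6 z 0.1935 tang 2.4 rad 3.7 fz -1.6 t 11.9
ang 63.4 R 51.7 z 0.1939 tang 3.0 rad 3.7 fz 0.8 t 12.2
ang 69.7 R 51.6 z 0.1943 tang 3.4 rad 2.4 fz 0.8 t 12.4
ang 75.6 R 51.6 z 0.1947 tang 2.8 rad 3.3 fz 0.2 t 12.7
ang 81.3 R 51.5 z 0.1951 tang 1.9 rad 2.3 fz 2.3 t 12.9
```

```bash
python3 -m jog '[{"rx":0,"ry":0,"rz":0,"x":-0.09,"y":0.01,"z":0.01,"jaw":-1},{"rx":0,"ry":0,"rz":0,"x":0,"y":0,"z":0,"jaw":-1}]' >/dev/null && python3 chk.py 7 && python3 -m jog '[{"rx":0,"ry":0,"rz":0,"x":-0.08,"y":0,"z":0.01,"jaw":-1},{"rx":0,"ry":0,"rz":0,"x":0,"y":0,"z":0,"jaw":-1}]' >/dev/null && python3 chk.py 7 && python3 -m jog '[{"rx":0,"ry":0,"rz":0,"x":-0.09,"y":-0.01,"z":0.01,"jaw":-1},{"rx":0,"ry":0,"rz":0,"x":0,"y":0,"z":0,"jaw":-1}]' >/dev/null && python3 chk.py 7 && python3 -m jog '[{"rx":0,"ry":0,"rz":0,"x":-0.09,"y":-0.02,"z":0.01,"jaw":-1},{"rx":0,"ry":0,"rz":0,"x":0,"y":0,"z":0,"jaw":-1}]' >/dev/null && python3 chk.py 7 && python3 -m jog '[{"rx":0,"ry":0,"rz":0,"x":-0.08,"y":-0.03,"z":0.01,"jaw":-1},{"rx":0,"ry":0,"rz":0,"x":0,"y":0,"z":0,"jaw":-1}]' >/dev/null && python3 chk.py 7 && python3 -m jog '[{"rx":0,"ry":0,"rz":0,"x":-0.08,"y":-0.03,"z":0,"jaw":-1},{"rx":0,"ry":0,"rz":0,"x":0,"y":0,"z":0,"jaw":-1}]' >/dev/null && python3 chk.py 7 && python3 -m jog '[{"rx":0,"ry":0,"rz":0,"x":-0.07,"y":-0.04,"z":0.01,"jaw":-1},{"rx":0,"ry":0,"rz":0,"x":0,"y":0,"z":0,"jaw":-1}]' >/dev/null && python3 chk.py 7 && python3 -m jog '[{"rx":0,"ry":0,"rz":0,"x":-0.08,"y":-0.05,"z":0.01,"jaw":-1},{"rx":0,"ry":0,"rz":0,"x":0,"y":0,"z":0,"jaw":-1}]' >/dev/null && python3 chk.py 7
```

```text
ang 87.6 R 51.5 z 0.1955 tang 2.2 rad 2.2 fz 2.6 t 13.2
ang 93.1 R 51.4 z 0.1959 tang 3.1 rad 2.6 fz 1.8 t 13.4
ang 99.4 R 51.3 z 0.1963 tang 2.4 rad 2.6 fz 0.3 t 13.7
ang 105.8 R 51.2 z 0.1968 tang 1.8 rad 0.9 fz 0.4 t 13.9
ang 111.7 R 51.1 z 0.1972 tang 2.4 rad 2.1 fz -2.1 t 14.2
ang 117.0 R 51.0 z 0.1975 tang 4.3 rad 0.6 fz -2.2 t 14.4
ang 122.7 R 50.9 z 0.1980 tang 3.5 rad -0.5 fz -4.3 t 14.7
ang 128.1 R 50.8 z 0.1983 tang 7.0 rad -3.2 fz -10.5 t 14.9
```

```bash
python3 -m jog '[{"rx":0,"ry":0,"rz":0,"x":-0.03,"y":-0.03,"z":0,"jaw":-1},{"rx":0,"ry":0,"rz":0,"x":0,"y":0,"z":0,"jaw":-1}]' >/dev/null; python3 chk.py 8.5 && python3 -m jog '[{"rx":0,"ry":0,"rz":0,"x":-0.03,"y":-0.03,"z":0,"jaw":-1},{"rx":0,"ry":0,"rz":0,"x":0,"y":0,"z":0,"jaw":-1}]' >/dev/null && python3 chk.py 8.5
```

```text
ang 129.5 R 50.7 z 0.1984 tang 10.0 rad -3.5 fz -12.5 t 15.2
```

Tangential force is 10 N against about 3 N running, so the stop is met. One small further step, then hold for 0.4 s.

```bash
python3 -m jog '[{"rx":0,"ry":0,"rz":0,"x":-0.02,"y":-0.02,"z":0,"jaw":-1},{"rx":0,"ry":0,"rz":0,"x":0,"y":0,"z":0,"jaw":-1},{"rx":0,"ry":0,"rz":0,"x":0,"y":0,"z":0,"jaw":-1},{"rx":0,"ry":0,"rz":0,"x":0,"y":0,"z":0,"jaw":-1}]'; python3 chk.py 8.5;  python3 steps.py 129.5 -7.5 13
```

```text
clock: 15.7
tcp_pos: [0.5119, 0.0944, 0.1985]
orientation: [-3.09, -0.561, -0.006]
contact_force: [12.2, 4.4, -14.1]
grip_width: 0.0201
gripper_force: 59.3
ang 130.7 R 50.7 z 0.1985 tang 12.1 rad -4.7 fz -14.1 t 15.7
122.0 [ 0.09  0.06 -0.01]
114.5 [ 0.1   0.05 -0.01]
107.0 [0.1  0.04 0.  ]
99.5 [ 0.11  0.03 -0.01]
92.0 [ 0.1   0.01 -0.01]
84.5 [ 0.11 -0.01 -0.01]
77.0 [ 0.11 -0.01 -0.01]
69.5 [ 0.11 -0.04 -0.01]
62.0 [ 0.09 -0.04 -0.01]
54.5 [ 0.1  -0.06  0.  ]
47.0 [ 0.08 -0.07 -0.01]
39.5 [ 0.08 -0.08 -0.01]
32.0 [ 0.06 -0.09 -0.01]
```

Held at 12 N, about 9 N above running, for over 0.4 s. Now backing off from first touch at about 125° to about 35°.

```bash
python3 -m jog '[{"rx":0,"ry":0,"rz":0,"x":0.09,"y":0.06,"z":-0.01,"jaw":-1},{"rx":0,"ry":0,"rz":0,"x":0.10,"y":0.05,"z":-0.01,"jaw":-1},{"rx":0,"ry":0,"rz":0,"x":0.10,"y":0.04,"z":0,"jaw":-1},{"rx":0,"ry":0,"rz":0,"x":0.11,"y":0.03,"z":-0.01,"jaw":-1},{"rx":0,"ry":0,"rz":0,"x":0.10,"y":0.01,"z":-0.01,"jaw":-1},{"rx":0,"ry":0,"rz":0,"x":0.11,"y":-0.01,"z":-0.01,"jaw":-1}]' >/dev/null; python3 chk.py 8;  python3 -m jog '[{"rx":0,"ry":0,"rz":0,"x":0.11,"y":-0.01,"z":-0.01,"jaw":-1},{"rx":0,"ry":0,"rz":0,"x":0.11,"y":-0.04,"z":-0.01,"jaw":-1},{"rx":0,"ry":0,"rz":0,"x":0.09,"y":-0.04,"z":-0.01,"jaw":-1},{"rx":0,"ry":0,"rz":0,"x":0.10,"y":-0.06,"z":0,"jaw":-1},{"rx":0,"ry":0,"rz":0,"x":0.08,"y":-0.07,"z":-0.01,"jaw":-1},{"rx":0,"ry":0,"rz":0,"x":0.08,"y":-0.08,"z":-0.01,"jaw":-1},{"rx":0,"ry":0,"rz":0,"x":0,"y":0,"z":0,"jaw":-1},{"rx":0,"ry":0,"rz":0,"x":0,"y":0,"z":0,"jaw":-1}]' >/dev/null; python3 chk.py 8
```

```text
ang 89.7 R 51.3 z 0.1957 tang -3.3 rad 9.5 fz -0.8 t 16.4
ang 41.9 R 51.2 z 0.1926 tang -1.5 rad 16.3 fz -12.9 t 17.4
```

```bash
python3 -m jog '[{"rx":0,"ry":0,"rz":0,"x":0.07,"y":-0.08,"z":-0.03,"jaw":-1},{"rx":0,"ry":0,"rz":0,"x":0,"y":0,"z":0,"jaw":-1},{"rx":0,"ry":0,"rz":0,"x":0,"y":0,"z":0,"jaw":-1}]' 20 >/dev/null; python3 chk.py 8; python3 -m jog '[{"rx":0,"ry":0,"rz":0,"x":0,"y":0,"z":0,"jaw":0},{"rx":0,"ry":0,"rz":0,"x":0,"y":0,"z":0,"jaw":0.5},{"rx":0,"ry":0,"rz":0,"x":0,"y":0,"z":0,"jaw":1},{"rx":0,"ry":0,"rz":0,"x":0,"y":0,"z":0,"jaw":1},{"rx":0,"ry":0,"rz":0,"x":0,"y":0,"z":0,"jaw":1},{"rx":0,"ry":0,"rz":0,"x":0,"y":0,"z":0,"jaw":1}]'
```

```text
ang 33.0 R 51.2 z 0.1919 tang -1.0 rad 12.0 fz -5.6 t 17.8
clock: 18.58
tcp_pos: [0.585, 0.0813, 0.1911]
orientation: [3.091, 0.56, -0.0]
contact_force: [0.1, -0.2, -0.4]
grip_width: 0.0852
gripper_force: 0.0
```

Released with no residual force. Now retracting straight up and looking.

```bash
python3 -m jog '[{"rx":0,"ry":0,"rz":0,"x":0,"y":0,"z":0.3,"jaw":1},{"rx":0,"ry":0,"rz":0,"x":0,"y":0,"z":0.6,"jaw":1},{"rx":0,"ry":0,"rz":0,"x":0,"y":0,"z":0.6,"jaw":1},{"rx":0,"ry":0,"rz":0,"x":0,"y":0,"z":0.6,"jaw":1},{"rx":0,"ry":0,"rz":0,"x":0,"y":0,"z":0,"jaw":1},{"rx":0,"ry":0,"rz":0,"x":0,"y":0,"z":0,"jaw":1}]'
python3 - <<'E'
from h import *
c=camera_params("wrist"); cv2.imwrite("pics/w2.png",grab_frame("wrist")[:,:,::-1])
for a in (33,35,125):
    X=[.545+.05*np.cos(np.radians(a)),.056+.05*np.sin(np.radians(a)),.208]; p=P(c)@np.r_[X,1]; print(a,p[:2]/p[2])
E
```

```text
clock: 19.32
tcp_pos: [0.5849, 0.0813, 0.3175]
orientation: [3.091, 0.56, 0.001]
contact_force: [-0.9, -0.1, 0.4]
grip_width: 0.0852
gripper_force: 0.0
33 [270.29882267 203.20037253]
35 [268.13478019 203.70055979]
125 [225.27726162 274.13330439]
```

View pics/w2.png

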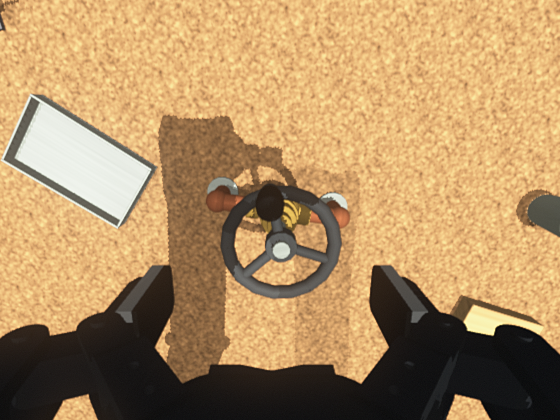

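The handle is at (270,202), as predicted for 33°. The wheel is backed off about 92° and the gripper is clear of it. The tray, cup and block look undisturbed.

```bash
python3 -c "
from bench import r
print(r.hand_in())"
```

```text
the job is handed in; nothing more can be done
None
```

I opened the valve about 1.5 turns, held it firmly against its stop (about 9 N above running at the handle), backed it off about 92°, let go and handed the job in at about 19 s; the tray, block and cup looked undisturbed, but I got no verdict back.

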